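# Clear the stock board and park the charged battery pack

## Robot

A 6-joint arm with a two-finger parallel gripper is mounted at the origin on the work surface. World frame = base frame: x ahead of the robot, y to its left, z up, the work surface at z = 0. Lengths are in m, angles in rad, forces in N, time in s.
With the tool pointing down it reaches from about 0.3 to 0.875 m from the base axis. Payload 6.4 kg.
Tool frame: the origin (TCP) lies midway between the tips of the shut fingers; the grasp point (between the pads) lies 19 mm behind it (arm.hold_point_z is the distance from the TCP to the grasp point, in m); z points along the fingers, y is the line along which they close (so a half turn about z gives the same grasp; the last joint's range is limited). The gripper opens to 85 mm and grips with 20 to 120 N. Pads are 22 mm wide; open, the fingers measure 114 mm over their backs; the gripper's body (76 mm by 85 mm) begins 54 mm behind the grasp point. The pads swing forward as they close: fully open they stand 13 mm farther back than shut.
Start: joints at [0.97, 0.181, 1.607, -0, 1.354, -0.206], TCP at [0.221, 0.531, 0.231] pointing down, gripper open.
Joint ranges: [-2.99, 2.99], [-0.89, 2.07], [0.3, 2.58], [-1.14, 4.28], [0, 2.63], [-3.12, 3.12]. Speed limits (rad/s): [2.57, 2.57, 3.01, 3.14, 3.14, 3.14].

## Interface

Orientations are given as a unit quaternion [w, x, y, z].
In Python, from plant import arm, camera, calibration, nets gives the robot as it stands.
- The arm moves only by the tool move_arm, never from a script. Its argument "increments" is a list of rows, each a list of 3 entries, a list of its own where there are three numbers: the opening, from 0 (shut) to 1 (fully open), then the shift along the world's x, y, z in cm, then the turn about the world's z in rad. A call has exactly 10 rows; each row is the pose to reach, as a shift and turn from the pose commanded when the call began; what a row does not reach only later rows make up. A row lasts 1/8 s, in which the tool goes at most 62.5 mm and 10.7 degrees, less where a joint would pass 70% of its speed; a pose out of reach is approached as far as the arm can. A call with a gripper value outside its range is refused whole. The fingers move at their own pace and stop on an object; "squeeze" is the grip in N (left out, the last holds). Time passes only in rows, so rows that repeat a pose let the fingers close, or fill a call up. It gives the time, the measured TCP pose, the force, the opening and the grip force at its end, in the units of the state.
- arm.observe(): the state, without advancing time (a new reading comes with each control period).
- camera(name): name is "side" or "top"; returns (picture, depth): 384x512x3 uint8, red, green, blue; 384x512 float32, m along the optical axis (not along the pixel's ray), 0 where there is no reading.
- calibration(name): a dict with "fx", "fy", "cx", "cy" (pixels), "k1" (the pictures are not rectified: a ray, as slopes to the right and down, at radius r is drawn at 1 + k1 r^2 times it, then the intrinsics apply), "R" (3x3) and "t" (3): a world point X has camera coordinates R X + t. Camera axes: x right, y down, z forward; pixel columns grow to the right and rows downward; lengths in m; the calibration is good to about 2 mm. A picture is of the moment at which its call begins. calibration takes no time and is no camera call.
- arm.hand_in(): hands the job in; it is judged then, once.
Trained networks look in the newest picture that a camera, given by its name, has taken for a name from the list of things; names that differ only in an ending like _2 or _b are one class to them, and where a whole thing is asked for, a point or a joint stands for the part that bears it (a point fixed in the world has none). Each returns a list of dicts, best first, with "score" (0 to 1); they miss things now and then, are a little off and sometimes report something else, mostly with a low value. They report only what shows in the picture. A call takes as long as a camera call. They do not tell look-alikes from the thing itself.
- nets.spot_in(camera, target): "box" ([left, top, right, bottom] in pixels, round what is visible of it).
- nets.masks_of(camera, target): "mask" (384x512 bool, what is visible of it) and "box" ([left, top, right, bottom] in pixels, round what is visible of it).
- nets.landmark_of(camera, target): "at" ([column, row] in pixels: a listed point, or the origin of a listed thing).
The state is a dict: "time_s": time; "qpos": joint angles; "qd": joint speeds; "effort": joint torques, N m; "ee_pos": TCP position; "tcp_rot": TCP orientation; "ft_force": force on the tool from outside, world axes, zero at the start; "ft_torque": the same for the moment, N m; "finger_gap": finger opening in m; "grip_force": force on a finger pad.
Only numpy, scipy, OpenCV 4.12 (cv2) and the standard library are available. Lean on these libraries where they do the work, as an engineer would, in place of code of your own. Each camera call takes 0.05 s, during which the arm holds its last target. There are 200 camera calls.

## Task

Swing the loose square bar round its end at the post until it lies along the kerb, clear of the rubber mat, with that end still beside the post. Then squeeze the battery pack's two side buttons together to unlatch it, lift it off the charger, and stand it upright, wholly on the mat and square with it (long sides along the mat's long sides). Set it down rather than drop it, let go, and leave the small steel socket, spray can and screw jar where they are.

Things in the scene. Friction and masses are not known exactly. Their poses are not given: they have to be found in the camera images.
- mat (a point): Centre of a flat black rubber mat, 120 x 80 mm, flush in the top of a fixed plywood board (260 x 360 mm, top 8 mm above the bench). The point is on the board's top. Its x points to the kerb (mat's long side), y runs along the kerb (short side), z up. The bar lies across it at the start. In this frame the post is at x 99, y 175 mm and the kerb's face at x 145 mm.
- post (a point): Fixed upright round steel post, 16 mm in diameter and 40 mm high, standing on the board near the +y end of the kerb, 46 mm in front of the kerb's face. The point is the centre of its foot, on the board's top; axes as the mat's.
- kerb (a point): Fixed straight dark steel kerb along the board's far side, 350 mm long, 18 mm wide, 30 mm high above the board. The point is the middle of the lower edge of its face that looks to the robot (-x); axes as the mat's: y runs along the kerb. It stops the bar.
- bar_mid (a point): Centre (half-way up) of the loose aluminium bar, 300 x 25 x 25 mm, 0.15 to 0.4 kg, lying on the board. Its x runs along the bar from post end to free end. One end lies between post and kerb; the free end is swung out 25 to 45 degrees towards the robot. Pushed near the free end towards the kerb, it slides, turning about the post, until it meets the kerb; a few newtons suffice.
- bar_free_end (a point): Centre of the bar's free end face (150 mm from the bar's centre), axes as the bar's.
- bar_post_end (a point): Centre of the bar's other end face, the one at the post, axes as the bar's.
- charger_pocket (a point): Centre of the floor of the pocket in the fixed grey charger, 20 mm above the bench. The charger is a block 100 (x) x 96 (y) x 42 mm high; the pocket, 73 (x) x 51 (y) mm and 22 mm deep, opens upward. Axes: as the pack's when seated, z up.
- pack_mid (a point): Centre (half-way up) of the black battery pack, an upright block 70 (x, long side) x 48 (y) x 78 mm (z, up), 0.3 to 0.5 kg, standing in the charger's pocket, bottom on its floor. Hooks on the two side buttons (see button_left) hold it down: only with both pressed in 5 mm or more does it lift out, straight up. Gripped by both buttons it can be carried.
- button_left (a joint): Inward travel (m) of the grey ribbed button on the pack's +y face: 0 out, 0.007 fully in; spring 3 N rising to 8 N. The button is 26 mm wide (x), 24 mm high and 8 mm proud of the face (64 mm over both buttons, 50 mm fully in); its centre is 16 mm above the pack's centre, 55 mm above its bottom, 23 mm below its top.
- button_right (a joint): The same for the opposite button, on the pack's -y face.
- socket: Loose steel wrench socket, a plain cylinder 26 mm in diameter and 32 mm high, standing on the plywood board towards its +y, robot-side corner; origin at the centre of its bottom. Bystander.
- spray_can: Loose spray can, 64 mm in diameter, 190 mm high, standing beyond the task's things; origin at the centre of its bottom. Bystander.
- screw_jar: Loose screw jar, 66 mm in diameter, 80 mm high, standing beyond the charger; origin at the centre of its bottom. Bystander.
Mind the look-alikes: they are no part of the job. What is shaped like the part that bears charger_pocket but purple or turquoise is not meant. Leave any pink look-alike of the part that bears pack_mid alone.

How it is judged:
By the outcome, as a careful person would: the job done as asked, in the order asked, and still so for the second after the job is handed in, with the robot touching nothing.
It also fails if it takes over 53 s, if anything falls off the work surface, if the arm or the gripper's body presses on something with over 40 N, if the wrist force passes 120 N, or if a joint passes its speed limit or range.

## Working session

There is one attempt and no reset: what is moved stays moved. The work goes in short steps, Python scripts to look and compute and a tool call to move; the robot and the scene stay as the last step left them, time stands still between calls to the robot, and variables do not carry over. Pictures are saved under pics/ and viewed, at most 10 in all, crops included, and the job is handed in when it is done.

Besides the shell and the picture viewer there is one more tool, called after "Call:" as name([rows], argument=value, ...), one row to a line, values as JSON. move_arm: Moves the arm, as the interface text tells. Its arguments: {"type":"object","properties":{"increments":{"type":"array","items":{"type":"array"}},"squeeze":{"type":"number"}},"required":["increments"]}

```bash
mkdir -p pics
cat > h.py <<'E'
import numpy as np, cv2
from plant import arm, camera, calibration, nets
def ray(c,u,v):
    k=calibration(c); K=np.array([[k['fx'],0,k['cx']],[0,k['fy'],k['cy']],[0,0,1.]])
    p=cv2.undistortPoints(np.array([[[u,v]]],float),K,np.array([k['k1'],0,0,0.]))[0,0]
    R=np.array(k['R']);t=np.array(k['t']); return -R.T@t, R.T@np.array([p[0],p[1],1.])
def at_z(c,u,v,z):
    o,d=ray(c,u,v); return o+d*(z-o[2])/d[2]
def at_d(c,u,v,dep):
    o,d=ray(c,u,v); return o+d*dep[int(v),int(u)]
def cloud(c,dep,mask):
    return np.array([at_d(c,u,v,dep) for v,u in zip(*np.nonzero(mask&(dep>0)))])
E
python3 - <<'E'
from h import *
for c in ('top','side'):
    p,d=camera(c); cv2.imwrite(f'pics/{c}0.png',cv2.cvtColor(p,cv2.COLOR_RGB2BGR)); np.save(f'{c}0.npy',d)
    for n in ['mat','post','kerb','bar_mid','bar_free_end','bar_post_end','charger_pocket','pack_mid','button_left','button_right','socket','spray_can','screw_jar']:
        print(c,n,[(np.round(r['at']).tolist(),round(r['score'],2)) for r in nets.landmark_of(c,n)[:4]])
print(arm.observe()['time_s'])
E
```

```text
top mat [([352.0, 210.0], 0.66)]
top post [([295.0, 182.0], 0.84)]
top kerb [([333.0, 162.0], 0.95)]
top bar_mid [([337.0, 196.0], 0.7), ([375.0, 216.0], 0.25)]
top bar_free_end [([378.0, 215.0], 0.55)]
top bar_post_end [([289.0, 170.0], 0.98)]
top charger_pocket [([164.0, 278.0], 0.9), ([160.0, 215.0], 0.57), ([112.0, 231.0], 0.57)]
top pack_mid [([155.0, 214.0], 0.84), ([201.0, 178.0], 0.6)]Traceback (most recent call last):
  File "<stdin>", line 5, in <module>
ValueError: it knows: bar_free_end, bar_mid, bar_post_end, charger_pocket, kerb, mat, pack_mid, post, screw_jar, socket, spray_can
```

```bash
ls .
```

```text
h.py
pics
top0.npy
```

Run:
```python
from h import *
p,d=camera('side'); cv2.imwrite('pics/side0.png',cv2.cvtColor(p,cv2.COLOR_RGB2BGR)); np.save('side0.npy',d)
for n in ['mat','post','kerb','bar_mid','bar_free_end','bar_post_end','charger_pocket','pack_mid','socket']:
    print(n,[(np.round(r['at']).tolist(),round(r['score'],2)) for r in nets.landmark_of('side',n)[:4]])
d=np.load('top0.npy')
for n,u,v,z in [('mat',352,210,.008),('post',295,182,.008),('kerb',333,162,.008),('mid',337,196,.0205),('free',378,215,.0205),('pe',289,170,.0205),('pk1',155,214,.06),('pk2',201,178,.06),('ch1',164,278,.02),('ch2',160,215,.02),('ch3',112,231,.02)]:
    print(n,at_z('top',u,v,z).round(3))
p=cv2.imread('pics/top0.png'); cv2.imwrite('pics/top0b.png',cv2.resize(p[130:330,60:460],None,fx=2,fy=2,interpolation=2))
print(arm.observe()['time_s'])
```

```text
mat [([263.0, 313.0], 0.69), ([222.0, 143.0], 0.3)]
post [([283.0, 251.0], 0.86), ([220.0, 147.0], 0.23)]
kerb [([323.0, 282.0], 0.62)]
bar_mid [([275.0, 286.0], 0.82)]
bar_free_end [([255.0, 340.0], 0.86)]
bar_post_end [([294.0, 242.0], 0.57)]
charger_pocket [([152.0, 165.0], 0.78), ([200.0, 133.0], 0.72), ([223.0, 155.0], 0.57)]
pack_mid [([222.0, 145.0], 0.93), ([266.0, 172.0], 0.69)]
socket [([260.0, 309.0], 0.52), ([241.0, 255.0], 0.5)]
mat [ 0.501 -0.163  0.008]
post [0.589 0.015 0.008]
kerb [ 0.653 -0.106  0.008]
mid [ 0.544 -0.114  0.02 ]
free [ 0.484 -0.241  0.02 ]
pe [0.625 0.035 0.02 ]
pk1 [0.488 0.44  0.06 ]
pk2 [0.596 0.303 0.06 ]
ch1 [0.296 0.418 0.02 ]
ch2 [0.487 0.432 0.02 ]
ch3 [0.438 0.58  0.02 ]
0.95
```

View pics/top0b.png

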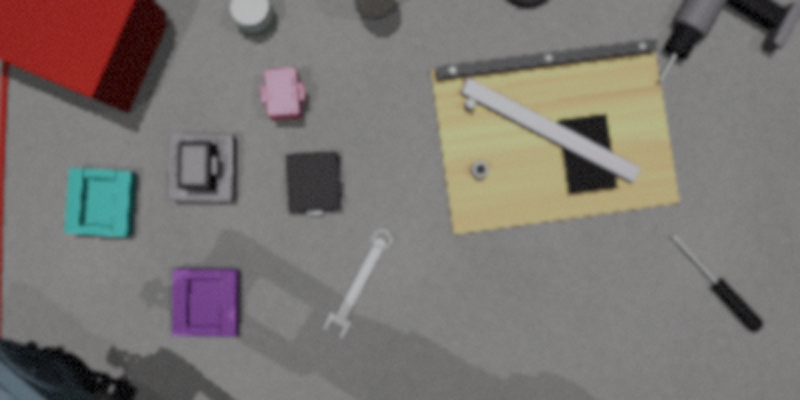

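View pics/side0.png

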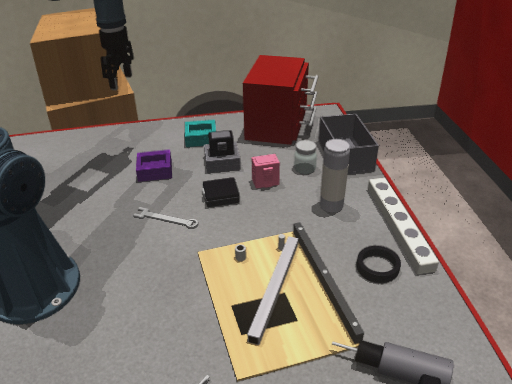

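The top crop shows one black pack in the grey charger, at crop (195,165), full-frame (158,213). Its look-alikes are the purple empty charger at full-frame (163,281), the turquoise empty charger at (110,231) and the pink pack at (201,177). The black pack in the grey charger fits the description. The bar lies over the mat with its post end at crop (468,90). I'll measure the poses and confirm with an enlarged crop.

```bash
cat > m.py <<'E'
from h import *
def rect(P): 
    r=cv2.minAreaRect((P[:,:2]*1000).astype(np.float32)); return np.round(r[0],1),np.round(r[1],1),round(r[2],1)
E
python3 - <<'E'
from m import *
p=cv2.imread('pics/top0.png'); d=np.load('top0.npy')
hsv=cv2.cvtColor(p,cv2.COLOR_BGR2HSV)
m=np.zeros(d.shape,bool); m[145:255,270:405]=1
P=cloud('top',d,m)
idx=np.array([(v,u) for v,u in zip(*np.nonzero(m&(d>0)))])
H=hsv[idx[:,0],idx[:,1]].astype(int)
wood=(H[:,1]>80)&(H[:,0]>10)&(H[:,0]<35)&(H[:,2]>120)
print('wood',rect(P[wood]),np.median(P[wood][:,2]))
mat=(H[:,2]<60)&(P[:,2]<.018)&(P[:,0]<.62)
mm=np.zeros(d.shape,np.uint8); mm[idx[mat][:,0],idx[mat][:,1]]=1
n,l,s,_=cv2.connectedComponentsWithStats(mm); k=1+np.argsort(-s[1:,4])[:3]; print(s[k])
big=np.isin(l[idx[:,0],idx[:,1]],k[:2]); print('mat',rect(P[big]))
K=P[(P[:,2]>.028)&(H[:,2]<110)]; print('kerb',len(K),rect(K))
B=P[(P[:,2]>.025)&(H[:,2]>130)&(P[:,0]<.66)]; print('bar',len(B),rect(B),np.median(B[:,2]))
m=np.zeros(d.shape,bool); m[185:245,135:185]=1
Q=cloud('top',d,m); T=Q[(Q[:,2]>.085)]; print('pack',len(T),rect(T),np.median(T[:,2]))
C=Q[(Q[:,2]>.03)&(Q[:,2]<.05)]; print('ch',rect(C),np.median(C[:,2]))
b=Q[(Q[:,2]>.055)&(Q[:,2]<.085)]; print('btn',len(b),b.mean(0).round(3))
cv2.imwrite('pics/pack_crop.png',cv2.resize(p[180:250,130:190],None,fx=8,fy=8,interpolation=2))
E
```

```text
Traceback (most recent call last):
  File "h.py", line 12, in cloud
    return np.array([at_d(c,u,v,dep) for v,u in zip(*np.nonzero(mask&(dep>0)))])
                     ~~~~^^^^^^^^^^^
  File "h.py", line 10, in at_d
    o,d=ray(c,u,v); return o+d*dep[int(v),int(u)]
        ~~~^^^^^^^
  File "h.py", line 4, in ray
    k=calibration(c); K=np.array([[k['fx'],0,k['cx']],[0,k['fy'],k['cy']],[0,0,1.]])
ValueError: time passes only in moves, steps and waits
```

```bash
cat > h.py <<'E'
import numpy as np, cv2, functools
from plant import arm, camera, calibration, nets
cal=functools.lru_cache(None)(calibration)
def rays(c,uv):
    k=cal(c); K=np.array([[k['fx'],0,k['cx']],[0,k['fy'],k['cy']],[0,0,1.]])
    p=cv2.undistortPoints(np.asarray(uv,float).reshape(-1,1,2),K,np.array([k['k1'],0,0,0.]))[:,0]
    R=np.array(k['R']);t=np.array(k['t']); return -R.T@t, np.c_[p,np.ones(len(p))]@R
def at_z(c,u,v,z):
    o,d=rays(c,[[u,v]]); return o+d[0]*(z-o[2])/d[0,2]
def cloud(c,dep,m):
    v,u=np.nonzero(m&(dep>0)); o,d=rays(c,np.c_[u,v]); return o+d*dep[v,u][:,None]
def rect(P): 
    r=cv2.minAreaRect((P[:,:2]*1000).astype(np.float32)); return np.round(r[0],1),np.round(r[1],1),round(r[2],1)
E
cat > m0.py <<'E'
from h import *
p=cv2.imread('pics/top0.png'); d=np.load('top0.npy')
hsv=cv2.cvtColor(p,cv2.COLOR_BGR2HSV)
m=np.zeros(d.shape,bool); m[145:255,270:405]=1
P=cloud('top',d,m)
idx=np.argwhere(m&(d>0))
H=hsv[idx[:,0],idx[:,1]].astype(int)
wood=(H[:,1]>80)&(H[:,0]>10)&(H[:,0]<35)&(H[:,2]>120)
print('wood',rect(P[wood]),np.median(P[wood][:,2]))
mat=(H[:,2]<60)&(P[:,2]<.018)&(P[:,0]<.62)
mm=np.zeros(d.shape,np.uint8); mm[idx[mat][:,0],idx[mat][:,1]]=1
n,l,s,_=cv2.connectedComponentsWithStats(mm); k=1+np.argsort(-s[1:,4])[:3]; print(s[k])
big=np.isin(l[idx[:,0],idx[:,1]],k[:2]); print('mat',rect(P[big]))
K=P[(P[:,2]>.028)&(H[:,2]<110)]; print('kerb',len(K),rect(K))
B=P[(P[:,2]>.025)&(H[:,2]>130)&(P[:,0]<.66)]; print('bar',len(B),rect(B),np.median(B[:,2]))
m=np.zeros(d.shape,bool); m[185:245,135:185]=1
Q=cloud('top',d,m); T=Q[(Q[:,2]>.085)]; print('pack',len(T),rect(T),np.median(T[:,2]))
C=Q[(Q[:,2]>.03)&(Q[:,2]<.05)]; print('ch',rect(C),np.median(C[:,2]))
b=Q[(Q[:,2]>.055)&(Q[:,2]<.085)]; print('btn',len(b),b.mean(0).round(3))
cv2.imwrite('pics/pack_crop.png',cv2.resize(p[180:250,130:190],None,fx=8,fy=8,interpolation=2))
E
python3 m0.py
```

```text
wood (array([ 533.8, -118.4]), array([236.2, 353.6]), 6.6) 0.008165133989523232
[[342 205  25  21 306]
 [341 188  23  15 179]]
mat (array([ 511.9, -166.8]), array([111.4,  70.4]), 7.0)
kerb 777 (array([ 588.1, -139.1]), array([175.1, 400.6]), 8.8)
bar 899 (array([ 564. , -126.6]), array([350.3, 191.2]), 89.7) 0.033701071426049056
pack 430 (array([490.3, 427.6]), array([67.6, 61.9]), 0.6) 0.09807496136010319
ch (array([490.7, 428.1]), array([ 95.4, 100.4]), 89.9) 0.04199379744447418
btn 48 [0.484 0.409 0.074]
```

View pics/pack_crop.png

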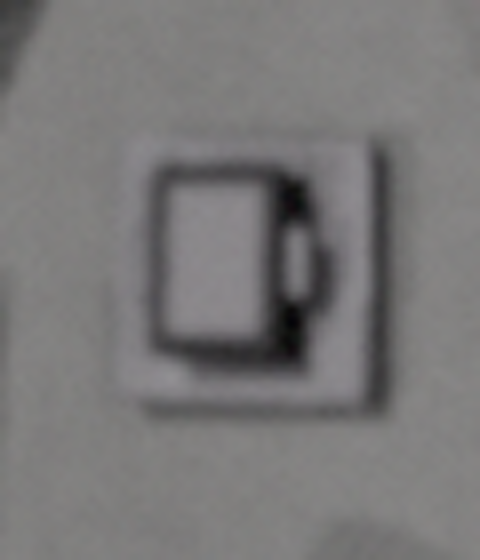

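The crop confirms the black pack, seated in the grey charger and square with the world axes, with a button on its right (-y) side. Next I'll compute the sweep.

```bash
cat > sweep.py <<'E'
from h import *
p,d=camera('top')
mk=nets.masks_of('top','bar_mid'); print([(r['score'],r['box']) for r in mk])
P=cloud('top',d,mk[0]['mask']); P=P[(P[:,2]>.029)&(P[:,2]<.037)]
r=rect(P); print('bar',len(P),r)
c=P[:,:2].mean(0); u=np.linalg.svd(P[:,:2]-c)[2][0]; u*=-np.sign(u[1]); print('dir',u)
s=arm.observe(); x,y=s['ee_pos'][:2]; print(s['time_s'],s['ee_pos'],s['tcp_rot'],s['finger_gap'])
from scipy.spatial.transform import Rotation as Ro
q=s['tcp_rot']; Rm=Ro.from_quat([*q[1:],q[0]]).as_matrix(); ty=np.arctan2(Rm[1,1],Rm[0,1]); print('tool y angle',ty)
a=.119; ex=np.array([np.cos(a),np.sin(a)]); ey=np.array([-ex[1],ex[0]]); post=np.array([.589,.017])
phi0=np.arccos(u@-ey); print('phi0',np.degrees(phi0))
for ph,g in [(phi0,.02),(phi0,0),(.5,0),(.4,0),(.3,0),(.2,0),(.1,0),(.05,0),(.02,0),(0,0)]:
    e=-np.sin(ph)*ex-np.cos(ph)*ey; n=np.cos(ph)*ex-np.sin(ph)*ey
    T=post+.24*e+(-.0065-g)*n
    na=np.arctan2(n[1],n[0]); tr=(na-ty+np.pi/2)%np.pi-np.pi/2
    print(round(ph,2),g,T.round(4),'shift cm',((T-[x,y])*100).round(1),'turn',round(tr,3))
E
python3 sweep.py
```

```text
[(0.79, [293.9, 169.2, 379.8, 223.0])]
bar 660 (array([ 545.7, -106.4]), array([302. ,  26.3]), 62.4)
dir [-0.46786495 -0.88379997]
1.05 [0.22113551 0.53074142 0.2312682 ] [-2.88758330e-06  1.96107617e-01  9.80582377e-01 -6.25404698e-05] 0.08552925363427427
tool y angle 1.1760225794295227
phi0 34.71399277309715
0.61 0.02 [ 0.4533 -0.1827] shift cm [ 23.2 -71.3] turn 1.479
0.61 0 [ 0.471  -0.1921] shift cm [ 25.  -72.3] turn 1.479
0.5 0 [ 0.4937 -0.2034] shift cm [ 27.3 -73.4] turn -1.557
0.4 0 [ 0.5162 -0.2118] shift cm [ 29.5 -74.3] turn -1.457
0.3 0 [ 0.5394 -0.2179] shift cm [ 31.8 -74.9] turn -1.357
0.2 0 [ 0.5631 -0.2217] shift cm [ 34.2 -75.2] turn -1.257
0.1 0 [ 0.5871 -0.2231] shift cm [ 36.6 -75.4] turn -1.157
0.05 0 [ 0.5991 -0.2229] shift cm [ 37.8 -75.4] turn -1.107
0.02 0 [ 0.6063 -0.2225] shift cm [ 38.5 -75.3] turn -1.077
0 0 [ 0.611  -0.2221] shift cm [ 39.  -75.3] turn -1.057
```

Call:
move_arm([
  [0, [2, -6, -1], -0.16],
  [0, [4, -12, -2], -0.34],
  [0, [6, -18, -4], -0.52],
  [0, [8, -24, -6], -0.7],
  [0, [10, -30, -8], -0.88],
  [0, [12, -36, -10], -1.06],
  [0, [14, -42, -10], -1.24],
  [0, [16, -48, -10], -1.4],
  [0, [18, -54, -10], -1.54],
  [0, [20, -60, -10], -1.66],
])

```text
time_s: 2.3
ee_pos: [0.4152, -0.0519, 0.1318]
tcp_rot: [0.001, 0.857, 0.515, 0.001]
ft_force: [1.3, 0.6, 0.7]
finger_gap: -0.0002
grip_force: 0.0
```

Call:
move_arm([
  [0, [1.6, -6, -1], 0],
  [0, [3.2, -11.4, -3], 0],
  [0, [3.2, -11.4, -8], 0],
  [0, [3.2, -11.4, -11.5], 0],
  [0, [3.2, -11.4, -11.5], 0],
  [0, [4.2, -11.9, -11.5], 0],
  [0, [5, -12.3, -11.5], 0],
  [0, [6.2, -12.9, -11.5], 0.05],
  [0, [7.3, -13.4, -11.5], 0.1],
  [0, [8.4, -13.9, -11.5], 0.15],
])

```text
time_s: 3.55
ee_pos: [0.5005, -0.1895, 0.0181]
tcp_rot: [0.001, 0.814, 0.581, 0.0]
ft_force: [-0.8, 0.3, -0.3]
finger_gap: -0.0
grip_force: 0.5
```

```bash
sed -e 's/^mk=.*/import sys/;s/^P=.*//;s/^r=.*//;s/^c=.*/u=np.array([-.468,-.884])/' -e '/nets.masks/d' sweep.py > s2.py; python3 s2.py
python3 - <<'E'
from h import *
p,d=camera('top'); 
for n in ['bar_free_end','bar_post_end']:
    r=nets.landmark_of('top',n); print(n,[(at_z('top',*q['at'],.0205).round(3),round(q['score'],2)) for q in r])
print(arm.observe()['ee_pos'])
E
```

```text
3.6 [ 0.50205478 -0.19049393  0.01849661] [0.00246762 0.81368602 0.5812986  0.00095069] 0.0002881024914128772
tool y angle -0.3301404997060896
phi0 34.695618714483935
0.61 0.02 [ 0.4534 -0.1828] shift cm [-4.9  0.8] turn -0.156
0.61 0 [ 0.471  -0.1921] shift cm [-3.1 -0.2] turn -0.156
0.5 0 [ 0.4937 -0.2034] shift cm [-0.8 -1.3] turn -0.051
0.4 0 [ 0.5162 -0.2118] shift cm [ 1.4 -2.1] turn 0.049
0.3 0 [ 0.5394 -0.2179] shift cm [ 3.7 -2.7] turn 0.149
0.2 0 [ 0.5631 -0.2217] shift cm [ 6.1 -3.1] turn 0.249
0.1 0 [ 0.5871 -0.2231] shift cm [ 8.5 -3.3] turn 0.349
0.05 0 [ 0.5991 -0.2229] shift cm [ 9.7 -3.2] turn 0.399
0.02 0 [ 0.6063 -0.2225] shift cm [10.4 -3.2] turn 0.429
0 0 [ 0.611  -0.2221] shift cm [10.9 -3.2] turn 0.449
bar_free_end [(array([ 0.491, -0.   ,  0.02 ]), 0.43)]
bar_post_end [(array([0.616, 0.033, 0.02 ]), 0.85)]
[ 0.49950076 -0.18898001  0.01730172]
```

Call:
move_arm([
  [0, [1, -0.4, 0], 0.0],
  [0, [2.1, -0.8, 0], 0.05],
  [0, [3.2, -1.1, 0], 0.1],
  [0, [4.3, -1.4, 0], 0.15],
  [0, [5.4, -1.6, 0], 0.2],
  [0, [6.5, -1.7, 0], 0.25],
  [0, [7.6, -1.8, 0], 0.3],
  [0, [8.7, -1.85, 0], 0.35],
  [0, [9.6, -1.85, 0], 0.39],
  [0, [9.9, -1.8, 0], 0.4],
])

```text
time_s: 5.0
ee_pos: [0.5982, -0.2067, 0.0164]
tcp_rot: [0.0, 0.683, 0.73, -0.0]
ft_force: [-1.5, -0.3, 0.5]
finger_gap: 0.0
grip_force: 0.4
```

Run:
```python
from h import *
s=arm.observe(); print(s['ee_pos'],s['ft_force'])
p,d=camera('side'); cv2.imwrite('pics/s1.png',cv2.resize(cv2.cvtColor(p,cv2.COLOR_RGB2BGR)[210:384,170:400],None,fx=3,fy=3,interpolation=2))
```

```text
[ 0.59818721 -0.20671975  0.01635626] [-1.53464294 -0.30746374  0.49470978]
```

View pics/s1.png

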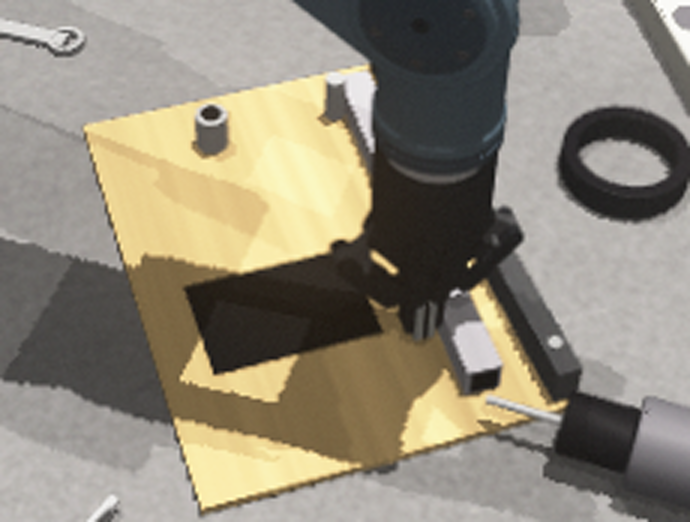

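The bar is nearly parallel to the kerb, with its free end at crop (480,360) and a gap left between it and the kerb. I'll push it further.

Call:
move_arm([
  [0, [0.5, 0.05, 0], 0.02],
  [0, [1.0, 0.1, 0], 0.04],
  [0, [1.4, 0.15, 0], 0.06],
  [0, [1.7, 0.2, 0], 0.07],
  [0, [1.9, 0.23, 0], 0.08],
  [0, [2.0, 0.24, 0], 0.09],
  [0, [2.1, 0.25, 0], 0.1],
  [0, [2.2, 0.26, 0], 0.1],
  [0, [2.3, 0.28, 0], 0.1],
  [0, [2.4, 0.29, 0], 0.1],
])

```text
time_s: 6.3
ee_pos: [0.6208, -0.2037, 0.0162]
tcp_rot: [-0.001, 0.646, 0.763, -0.001]
ft_force: [-6.1, -0.0, 3.9]
finger_gap: -0.0001
grip_force: 2.8
```

Run:
```python
from h import *
s=arm.observe(); print(s['ee_pos'],s['ft_force'],s['tcp_rot'])
```

```text
[ 0.62083561 -0.20370685  0.01624852] [-6.07060717 -0.03352476  3.87405424] [-8.45779971e-04  6.46027459e-01  7.63313538e-01 -5.00091294e-04]
```

Call:
move_arm([
  [0, [-2, -0.24, 0], 0],
  [0, [-2.7, 5, 0], -0.02],
  [0, [-3.3, 10.5, 0], -0.04],
  [0, [-3.96, 16.16, 0], -0.05],
  [0, [-3.96, 16.16, 0], -0.05],
  [0, [-3.0, 16.3, 0], -0.05],
  [0, [-2.6, 16.35, 0], -0.05],
  [0, [-2.2, 16.4, 0], -0.05],
  [0, [-2.0, 16.4, 0], -0.05],
  [0, [-1.9, 16.4, 0], -0.05],
])

```text
time_s: 7.55
ee_pos: [0.6019, -0.0405, 0.0161]
tcp_rot: [-0.001, 0.665, 0.747, -0.001]
ft_force: [-6.3, -4.0, 4.5]
finger_gap: 0.0
grip_force: 3.3
```

Run:
```python
from h import *
s=arm.observe(); print(s['ee_pos'],s['ft_force'])
p,d=camera('side'); cv2.imwrite('pics/s2.png',cv2.resize(cv2.cvtColor(p,cv2.COLOR_RGB2BGR)[200:360,190:390],None,fx=3.5,fy=3.5,interpolation=2))
```

```text
[ 0.60188478 -0.04049031  0.01608226] [-6.27957873 -3.97288114  4.52979674]
```

View pics/s2.png

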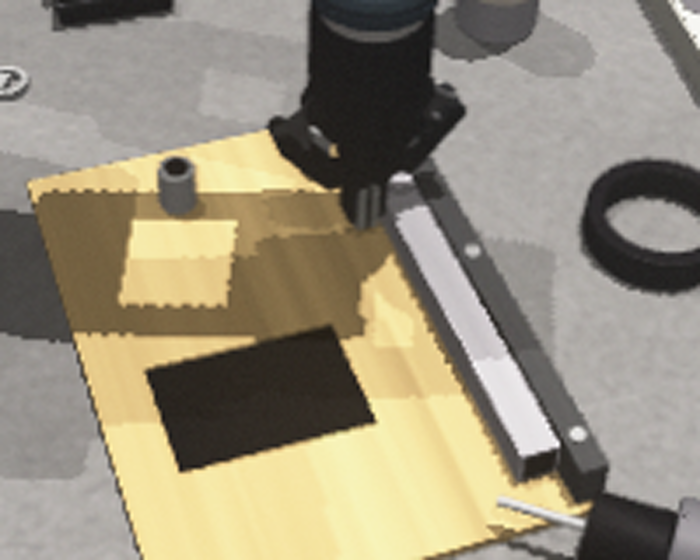

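The bar lies along the kerb, clear of the mat, and its end is at the post. I'll back off, rise and go to above the pack.

Call:
move_arm([
  [0, [-3, -0.4, 0.5], 0],
  [0, [-3, -0.4, 6], 0.1],
  [0, [-3, 1, 12], 0.25],
  [0.5, [-4, 6, 14], 0.43],
  [1, [-5, 12, 14], 0.61],
  [1, [-6.5, 18, 14], 0.79],
  [1, [-7.7, 24, 14], 0.97],
  [1, [-9, 30, 14], 1.15],
  [1, [-10, 36, 14], 1.33],
  [1, [-11, 42, 14], 1.45],
])

```text
time_s: 8.85
ee_pos: [0.4924, 0.3824, 0.1566]
tcp_rot: [0.001, 0.0, 1.0, 0.0]
ft_force: [1.6, 0.2, 0.6]
finger_gap: 0.0849
grip_force: 0.0
```

```bash
cat > m1.py <<'E'
from h import *
from scipy.spatial.transform import Rotation as Ro
def st():
    s=arm.observe(); q=s['tcp_rot']; R=Ro.from_quat([*q[1:],q[0]]).as_matrix()
    print(s['time_s'],s['ee_pos'].round(4) if hasattr(s['ee_pos'],'round') else s['ee_pos'],'ty',np.arctan2(R[1,1],R[0,1]).round(4),'gap',s['finger_gap'],'f',np.round(s['ft_force'],1),s['grip_force'])
E
cat > m2.py <<'E'
from m1 import *
st(); p,d=camera('top'); cv2.imwrite('pics/top1.png',cv2.cvtColor(p,cv2.COLOR_RGB2BGR))
hsv=cv2.cvtColor(p,cv2.COLOR_RGB2HSV)
m=np.zeros(d.shape,bool); m[145:255,270:405]=1
P=cloud('top',d,m); H=hsv[m&(d>0)].astype(int)
mm=np.zeros(d.shape,np.uint8); mm[m&(d>0)]=(H[:,2]<60)&(P[:,2]<.018)&(P[:,0]<.60)
n,l,s,_=cv2.connectedComponentsWithStats(mm); k=1+np.argmax(s[1:,4]); print('mat',s[k],rect(P[(l==k)[m&(d>0)]]))
for n in ['bar_free_end','bar_post_end','post']:
    r=nets.landmark_of('top',n); print(n,[(at_z('top',*q['at'],.0205 if 'bar' in n else .008).round(3),round(q['score'],2)) for q in r])
B=nets.masks_of('top','bar_mid'); B=cloud('top',d,B[0]['mask']); B=B[(B[:,2]>.028)&(B[:,2]<.038)]; print('bar',rect(B))
E
python3 m2.py
```

```text
8.85 [0.4924 0.3824 0.1566] ty 1.5704 gap 0.0849291478197479 f [1.6 0.2 0.6] 0.0
mat [340 188  27  38 775] (array([ 511.6, -166.1]), array([111.2,  71.2]), 7.2)
bar_free_end [(array([ 0.66 , -0.248,  0.02 ]), 0.6)]
bar_post_end [(array([0.621, 0.051, 0.02 ]), 0.64)]
post [(array([0.587, 0.022, 0.008]), 0.67)]
bar (array([ 636.9, -105.2]), array([ 25.9, 298.7]), 7.5)
```

Run:
```python
from h import *
for c in ('side','top'):
    d=np.load(c+'0.npy'); P=cloud(c,d,np.ones(d.shape,bool))
    n=(abs(P[:,0]-.49)<.07)&(abs(P[:,1]-.428)<.07)
    for a,b in ((.036,.047),(.094,.102)):
        Q=P[n&(P[:,2]>a)&(P[:,2]<b)]; q=np.percentile(Q[:,:2],[1,99],axis=0); print(c,a,len(Q),rect(Q),q.round(4).tolist(),q.mean(0).round(4))
```

```text
side 0.036 360 (array([489.4, 428.2]), array([102.5, 100.8]), 89.5) [[0.4393, 0.3784], [0.5388, 0.4759]] [0.489  0.4271]
side 0.094 217 (array([489. , 426.7]), array([70.5, 53.9]), 2.3) [[0.4551, 0.4004], [0.5235, 0.4527]] [0.4893 0.4266]
top 0.036 526 (array([490.7, 428.1]), array([ 95.4, 100.4]), 89.9) [[0.4406, 0.3809], [0.5406, 0.4747]] [0.4906 0.4278]
top 0.094 317 (array([490.2, 429.7]), array([67.6, 47.8]), 0.6) [[0.4567, 0.4061], [0.5237, 0.4508]] [0.4902 0.4284]
```

Call:
move_arm([
  [1, [-0.1, 2.5, 0], 0],
  [1, [-0.15, 4.5, -1], 0],
  [1, [-0.15, 4.6, -3], 0],
  [1, [-0.15, 4.6, -4], 0],
  [1, [-0.15, 4.6, -4], 0],
  [1, [-0.15, 4.6, -4], 0],
  [1, [-0.15, 4.6, -4], 0],
  [1, [-0.15, 4.6, -4], 0],
  [1, [-0.15, 4.6, -4], 0],
  [1, [-0.15, 4.6, -4], 0],
])

```text
time_s: 10.35
ee_pos: [0.4911, 0.4263, 0.1164]
tcp_rot: [0.0, 0.002, 1.0, 0.0]
ft_force: [-0.5, 0.3, 0.2]
finger_gap: 0.0855
grip_force: 0.0
```

Call:
move_arm([
  [1, [-0.1, 0.15, -2], 0],
  [1, [-0.1, 0.15, -4], 0],
  [1, [-0.1, 0.15, -6], 0],
  [1, [-0.1, 0.15, -6.5], 0],
  [1, [-0.1, 0.15, -6.5], 0],
  [0, [-0.1, 0.15, -6.5], 0],
  [0, [-0.1, 0.15, -6.5], 0],
  [0, [-0.1, 0.15, -6.5], 0],
  [0, [-0.1, 0.15, -6.5], 0],
  [0, [-0.1, 0.15, -6.5], 0],
], squeeze=40)

```text
time_s: 11.6
ee_pos: [0.4918, 0.4289, 0.0539]
tcp_rot: [0.002, 0.002, 1.0, 0.001]
ft_force: [-0.2, 1.0, 6.0]
finger_gap: 0.0474
grip_force: 42.8
```

Run:
```python
from m1 import *
st(); p,d=camera('side'); cv2.imwrite('pics/s3.png',cv2.resize(cv2.cvtColor(p,cv2.COLOR_RGB2BGR)[60:190,140:310],None,fx=4,fy=4,interpolation=2))
```

```text
11.6 [0.4918 0.4289 0.0539] ty 1.566 gap 0.04735244780729401 f [-0.2  1.   6. ] 42.76422768831253
```

View pics/s3.png

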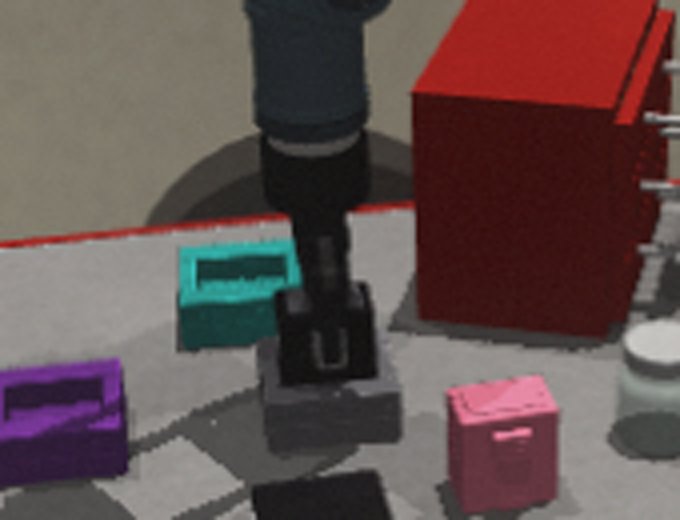

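The finger is on the button at crop (330,345), and both buttons are pressed in (opening about 47 mm). I'll lift straight up.

Call:
move_arm([
  [0, [0, 0, 0.4], 0],
  [0, [0, 0, 0.8], 0],
  [0, [0, 0, 1.4], 0],
  [0, [0, 0, 2.2], 0],
  [0, [0, 0, 3.2], 0],
  [0, [0, 0, 4.5], 0],
  [0, [0, 0, 6], 0],
  [0, [0, 0, 8], 0],
  [0, [0, 0, 9], 0],
  [0, [0, 0, 9], 0],
])

```text
time_s: 12.9
ee_pos: [0.4909, 0.4282, 0.1429]
tcp_rot: [0.001, 0.002, 1.0, 0.001]
ft_force: [-0.5, 0.1, -3.4]
finger_gap: 0.0475
grip_force: 42.3
```

Run:
```python
from m1 import *
st(); p,d=camera('side'); cv2.imwrite('pics/s4.png',cv2.resize(cv2.cvtColor(p,cv2.COLOR_RGB2BGR)[60:190,140:310],None,fx=4,fy=4,interpolation=2))
```

```text
12.9 [0.4909 0.4282 0.1429] ty 1.566 gap 0.047490287379173206 f [-0.5  0.1 -3.4] 42.34621345996857
```

View pics/s4.png

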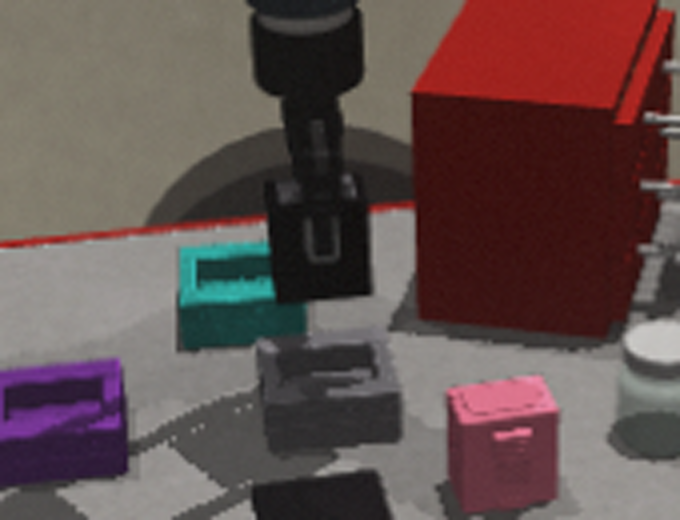

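The pack is off the charger and hangs level at crop (320,240); the pocket is empty. I'll carry it to the mat.

Call:
move_arm([
  [0, [0.1, -2, 1], 0.01],
  [0, [0.2, -6, 2], 0.02],
  [0, [0.4, -11, 2], 0.03],
  [0, [0.6, -17, 2], 0.05],
  [0, [0.8, -23, 2], 0.06],
  [0, [1.0, -29, 2], 0.08],
  [0, [1.3, -35, 2], 0.1],
  [0, [1.5, -41, 2], 0.11],
  [0, [1.7, -46, 2], 0.12],
  [0, [1.9, -50, 2], 0.125],
])

```text
time_s: 14.2
ee_pos: [0.5084, -0.0742, 0.1606]
tcp_rot: [-0.001, -0.059, 0.998, 0.0]
ft_force: [0.1, 0.9, -3.0]
finger_gap: 0.0476
grip_force: 42.7
```

```bash
python3 -c "
from m1 import *
st()"
```

```text
14.2 [ 0.5084 -0.0742  0.1606] ty 1.6898 gap 0.04756081376393567 f [ 0.1  0.9 -3. ] 42.73998275399208
```

Call:
move_arm([
  [0, [0.1, -3, 0], 0],
  [0, [0.2, -6, 0], 0],
  [0, [0.3, -8, -1], 0],
  [0, [0.3, -9.1, -3], 0],
  [0, [0.3, -9.1, -5.5], 0],
  [0, [0.3, -9.1, -8], 0],
  [0, [0.3, -9.1, -9.5], 0],
  [0, [0.3, -9.1, -10], 0],
  [0, [0.3, -9.1, -10], 0],
  [0, [0.3, -9.1, -10], 0],
])

```text
time_s: 15.45
ee_pos: [0.5129, -0.1636, 0.0623]
tcp_rot: [0.001, -0.06, 0.998, -0.001]
ft_force: [0.1, 0.5, -3.2]
finger_gap: 0.0477
grip_force: 42.7
```

Run:
```python
from m1 import *
st(); p,d=camera('side'); cv2.imwrite('pics/s5.png',cv2.resize(cv2.cvtColor(p,cv2.COLOR_RGB2BGR)[200:384,190:390],None,fx=3.2,fy=3.2,interpolation=2))
P=cloud('side',d,np.ones(d.shape,bool))
Q=P[(abs(P[:,0]-.512)<.06)&(abs(P[:,1]+.166)<.05)&(P[:,2]>.012)&(P[:,2]<.06)]; print(len(Q),rect(Q),np.percentile(Q[:,2],[1,5]))
```

```text
15.45 [ 0.5129 -0.1636  0.0623] ty 1.6912 gap 0.047687507970668876 f [ 0.1  0.5 -3.2] 42.739121317863464
368 (array([ 512.9, -169. ]), array([119.5,  90. ]), 1.3) [0.01232113 0.01310476]
```

View pics/s5.png

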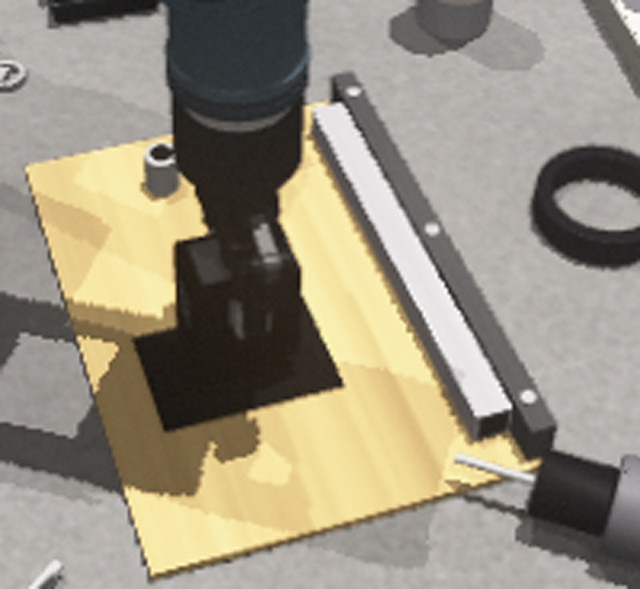

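The pack hangs over the middle of the mat, square with it, and the bar is along the kerb. I'll lower slowly.

Call:
move_arm([
  [0, [0, -0.2, -0.5], 0],
  [0, [0, -0.2, -1.0], 0],
  [0, [0, -0.2, -1.3], 0],
  [0, [0, -0.2, -1.5], 0],
  [0, [0, -0.2, -1.6], 0],
  [0, [0, -0.2, -1.7], 0],
  [0, [0, -0.2, -1.8], 0],
  [0, [0, -0.2, -1.9], 0],
  [0, [0, -0.2, -2.0], 0],
  [0, [0, -0.2, -2.0], 0],
])

```text
time_s: 16.75
ee_pos: [0.5122, -0.1653, 0.042]
tcp_rot: [-0.0, -0.06, 0.998, -0.0]
ft_force: [-3.9, 1.7, 4.6]
finger_gap: 0.0474
grip_force: 43.5
```

Contact is made: Fz rose by about 8 N. I'll release, then rise.

Call:
move_arm([
  [0.7, [0, 0, 0], 0],
  [1, [0, 0, 0], 0],
  [1, [0, 0, 0], 0],
  [1, [0, 0, 0], 0],
  [1, [0, 0, 0], 0],
  [1, [0, 0, 1], 0],
  [1, [0, 0, 4], 0],
  [1, [0, 0, 8], 0],
  [1, [0, 0, 13], 0],
  [1, [0, 0, 17], 0],
])

```text
time_s: 18.0
ee_pos: [0.5125, -0.1654, 0.2143]
tcp_rot: [0.001, -0.06, 0.998, -0.001]
ft_force: [0.3, -1.1, -1.0]
finger_gap: 0.0856
grip_force: 0.0
```

Call:
move_arm([
  [1, [-1, 4, 0], 0],
  [1, [-3, 9, 0], 0],
  [1, [-5, 14, 0], 0],
  [1, [-7, 19, 0], 0],
  [1, [-9, 24, 0], 0],
  [1, [-10, 28, 0], 0],
  [1, [-10, 30, 0], 0],
  [1, [-10, 30, 0], 0],
  [1, [-10, 30, 0], 0],
  [1, [-10, 30, 0], 0],
])

```text
time_s: 19.25
ee_pos: [0.4123, 0.1339, 0.2114]
tcp_rot: [0.0, -0.059, 0.998, -0.0]
ft_force: [0.5, -0.0, -0.4]
finger_gap: 0.0855
grip_force: 0.0
```

Run:
```python
from m1 import *
st(); p,d=camera('side'); cv2.imwrite('pics/s6.png',cv2.resize(cv2.cvtColor(p,cv2.COLOR_RGB2BGR)[200:384,190:390],None,fx=3.2,fy=3.2,interpolation=2))
p,d=camera('top'); P=cloud('top',d,np.ones(d.shape,bool))
Q=P[(abs(P[:,0]-.512)<.07)&(abs(P[:,1]+.166)<.07)&(P[:,2]>.078)&(P[:,2]<.095)]; print('pack',len(Q),rect(Q),np.median(Q[:,2]))
```

```text
19.25 [0.4123 0.1339 0.2114] ty 1.6897 gap 0.0854690996636548 f [ 0.5 -0.  -0.4] 0.0
pack 400 (array([ 510.3, -162.5]), array([70.5, 61.9]), 7.3) 0.08603394734048286
```

View pics/s6.png

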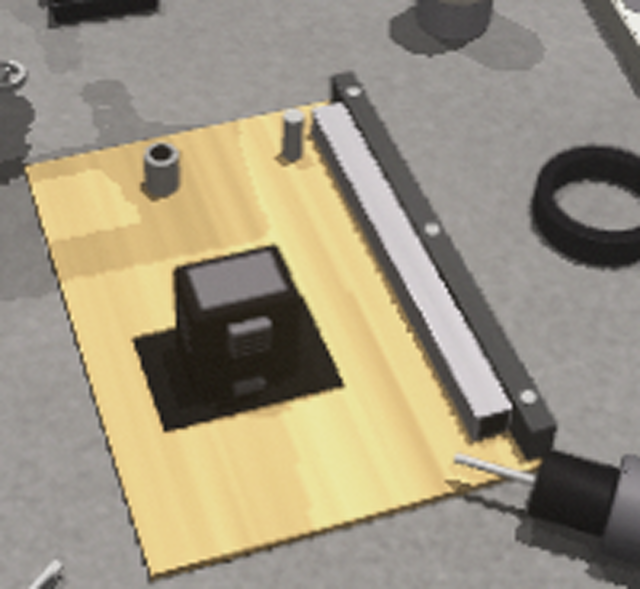

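The pack stands upright at crop (240,310), wholly on the mat and square with it (yaw 7.3° against about 7°). The bar is flush along the kerb with its end beside the post, and the socket hasn't moved.

```bash
python3 -c "
from plant import arm
print(arm.hand_in())"
```

```text
the job is handed in; nothing more can be done
None
```

I handed the job in at about 19 s: the bar lies along the kerb with its end beside the post, the pack stands upright, centred and square on the mat, and I did not touch the socket, spray can or screw jar.

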